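# Find the gold beads on the trip balance and pour them into the jar

## Robot

A 6-joint arm with a two-finger parallel gripper is mounted at the origin on a cart in front of the work surface, level with it; the furniture and walls round the work are solid. World frame = base frame: x ahead of the robot, y to its left, z up, the work surface at z = 0. Lengths are in mm, angles in rad, forces in N, time in s.
With the tool pointing down it reaches from about 275 to 1000 mm from the base axis. Payload 8.4 kg.
Tool frame: the origin (TCP) lies at the very end of the fingers, on their centre line; the grasp point (between the pads) lies 19 mm behind it; z points along the fingers, y is the direction in which the jaws open and shut (so a half turn about z gives the same grasp; the last joint's range is limited). The gripper opens to 85 mm and grips with 20 to 120 N. Pads are 22 mm wide; open, the fingers measure 114 mm over their backs; the gripper's body (76 mm by 85 mm) begins 54 mm behind the grasp point. The pads swing forward as they close: fully open they stand 13 mm farther back than shut.
Start: joints at [-1.174, 0.353, 1.633, -0, 1.155, -0.002], TCP at [242.694, -575.958, 231.281] pointing down, gripper open.
Joint ranges: [-2.63, 2.63], [-0.92, 2.1], [0.06, 2.66], [-1.3, 4.44], [0, 2.69], [-3.02, 3.02]. Speed limits (rad/s): [2.22, 2.22, 2.79, 3.14, 3.14, 3.14].

## Interface

Orientations are given as [roll, pitch, yaw] about the fixed x, y, z axes, in that order (R = Rz(yaw) Ry(pitch) Rx(roll)).
In Python, from rig import sense, grab_frame, get_calibration, sign_off, boxes_of, trace gives the robot as it stands.
- The arm moves only by the tool servo_tool, never from a script. Its argument "rows" is a list of rows, each a list of 3 entries, a list of its own where there are three numbers: the finger opening in mm, from 0 to 85.4, then the shift along the tool's x, y, z in mm, then the turn, a rotation vector about the tool's x, y, z in degrees. A call has 1 to 8 rows; each row shifts and turns the commanded pose from where the row before left it, along the tool's axes as they then stand; what a row does not reach is not made up. A row lasts 1/8 s, in which the tool goes at most 62.5 mm and 10.7 degrees, less where a joint would pass 70% of its speed; a pose out of reach is approached as far as the arm can. A call is refused whole if a number of a shift passes 62.5 or a number of a turn 10.7, either way. A call with a gripper value outside its range is refused whole. The fingers move at their own pace and stop on an object; "force" is the grip in N (left out, the last holds). Time passes only in rows, so rows that do not move let the fingers close. It gives the time, the measured TCP pose, the force and the opening at its end, in the units of the state.
- sense(): the state, without advancing time (a new reading comes with each control period).
- grab_frame(name): name is "side" or "top"; returns the picture (384x512x3 uint8, blue, green, red); there is no depth.
- get_calibration(name): a dict with "intrinsics" (3x3 intrinsics, pixels), "world_to_cam" (4x4, takes a point from world to camera coordinates). Camera axes: x right, y down, z forward; pixel columns grow to the right and rows downward; lengths in mm; the calibration is good to about 2 mm. A picture is of the moment at which its call begins. get_calibration takes no time and is no camera call.
- sign_off(): hands the job in, once; it reports no verdict.
Trained networks look in the newest picture that a camera, given by its name, has taken for a name from the list of things; names that differ only in an ending like _2 or _b are one class to them, and where a whole thing is asked for, a point or a joint stands for the part that bears it (a point fixed in the world has none). Each returns a list of dicts, best first, with "conf" (0 to 1); they miss things now and then, are a little off and sometimes report something else, mostly with a low value. They report only what shows in the picture. A call takes as long as a camera call.
- boxes_of(camera, thing): "centre" ([x, y, z] in mm, in the coordinates of the camera as it stood for that picture, good to about 4 mm: the middle of the surface that is visible of it).
- trace(camera, thing): "mask" (384x512 bool, what is visible of it).
The state is a dict: "clock": time; "qpos": joint angles; "qvel": joint speeds; "joint_efforts": joint torques, N m; "eef_pos": TCP position; "tcp_rot": TCP orientation; "contact_force": force on the tool from outside, world axes, zero at the start; "wrist_torque": the same for the moment, N m; "opening": opening from 0.0 (shut) to 1.0 (fully open).
Only numpy, scipy, OpenCV 4.12 (cv2) and the standard library are available. Lean on these libraries where they do the work, as an engineer would, in place of code of your own. Each camera call takes 0.05 s, during which the arm holds its last target. There are 200 camera calls.

## Task

Two bead scoops on the board each hold three beads that look alike, but one lot is solid gold and the other only gilded brass, so the gold lot is the heavier. Set one scoop on each platform of the balance, beads and all, and let go to see which side drops; then take the scoop that dropped by its grip and, with its spout close over the mouth of the open glass jar, tip it so that all three beads run down the spout into the jar. Stand the emptied scoop back on the free platform, leaving the other scoop with its beads on the balance, the jar upright in its place, and the loupe, tweezers, ring box and jar cap where they lie.

Things in the scene. Friction and masses are not known exactly. Their poses are not given: they have to be found in the camera images.
- scoop_a: bead scoop of bright sheet metal, 2 mm thick, with a black grip behind it; twin of scoop_b; 133 mm long over all, 24 mm wide, walls 19 mm high, about 70 g empty. Origin: on its flat underside, midway across and 32 mm ahead of the back wall; x points to the spout, z up out of the open top. Inside it is a trough 20 mm wide with a level floor up to x = +10 mm. Three beads lie in it, one behind another
- scoop_b: bead scoop of bright sheet metal, 2 mm thick, with a black grip behind it; twin of scoop_a; 133 mm long over all, 24 mm wide, walls 19 mm high, about 70 g empty. Origin: on its flat underside, midway across and 32 mm ahead of the back wall; x points to the spout, z up out of the open top. Inside it is a trough 20 mm wide with a level floor up to x = +10 mm. Three beads lie in it, one behind another
- scoop_a_grip (a point): middle of the grip of scoop_a, 61 mm behind the scoop's origin and 32 mm above its underside; axes as the scoop's. The grip is a level flat-sided bar along x, from 33 to 87 mm behind the origin, 10 mm wide (y) and 14 mm tall (25 to 39 mm above the underside): pinch it across its 10 mm
- scoop_b_grip (a point): middle of the grip of scoop_b, 61 mm behind the scoop's origin and 32 mm above its underside; axes as the scoop's. The grip is a level flat-sided bar along x, from 33 to 87 mm behind the origin, 10 mm wide (y) and 14 mm tall (25 to 39 mm above the underside): pinch it across its 10 mm
- scoop_a_spout (a point): middle of the floor edge of scoop_a's open spout, 46 mm ahead of its origin, 15 mm above its underside, 19 mm wide; axes as the scoop's. The floor rises to it at 20 degrees: beads stay put if the scoop is carried level without jerks, and roll out when it is tipped spout down well past 20 degrees (35 to 45 does it)
- scoop_b_spout (a point): middle of the floor edge of scoop_b's open spout, 46 mm ahead of its origin, 15 mm above its underside, 19 mm wide; axes as the scoop's. The floor rises to it at 20 degrees: beads stay put if the scoop is carried level without jerks, and roll out when it is tipped spout down well past 20 degrees (35 to 45 does it)
- bead_a1: gold-coloured ball bead, 13 mm across, origin at its centre; starts in scoop_a. All six look the same; the three of one scoop are one metal.
- bead_a2: gold-coloured ball bead, 13 mm across, origin at its centre; starts in scoop_a. All six look the same; the three of one scoop are one metal.
- bead_a3: gold-coloured ball bead, 13 mm across, origin at its centre; starts in scoop_a. All six look the same; the three of one scoop are one metal.
- bead_b1: gold-coloured ball bead, 13 mm across, origin at its centre; starts in scoop_b. All six look the same; the three of one scoop are one metal.
- bead_b2: gold-coloured ball bead, 13 mm across, origin at its centre; starts in scoop_b. All six look the same; the three of one scoop are one metal.
- bead_b3: gold-coloured ball bead, 13 mm across, origin at its centre; starts in scoop_b. All six look the same; the three of one scoop are one metal.
- balance: grey equal-arm trip balance, fixed to the board; housing 78 mm (x) by 232 mm (y), 39 mm high, with a tower 34 by 40 mm and 88 mm high in its middle that bears a white scale on the -x face. Origin: centre of its underside; x points away from the dial side, y along the beam to the left platform
- beam (a joint): the balance's beam, rad: 0 level, positive with the left (+y) platform down, negative with the right one down. It turns about 0.0035 rad for each gram of difference, up to stops at +-0.17, and comes to rest within 1.5 s. Each platform falls or rises 8.5 mm for each 0.1 rad (14.5 mm at the stop) and stays level wherever its load stands on it. One lot of beads outweighs the other by 20 to 40 g
- platform_left_top (a point): centre of the top of the left round platform (balance's +y end, 85 mm from the middle), 74 mm across, rubber-topped, 80 mm above the board when the beam is level; this point moves with it
- platform_right_top (a point): the same of the right platform (balance's -y end)
- jar: loose open glass jar, 45 mm across and 56 mm high, shoulder from 38 mm up, neck 34 mm outside and about 29 mm inside; 200 g. Origin: centre of its underside, z up
- jar_mouth (a point): centre of the jar's mouth, 56 mm above its underside
- loupe: bystander: folding loupe in white shell, 22x33x12 mm; origin centre of underside
- tweezers: bystander: steel tweezers lying flat, 12x124x9 mm; origin centre of underside, long along y
- ring_box: bystander: dark red ring box, 61x52x41 mm; origin centre of underside
- jar_cap: bystander: black screw cap of the jar, 39 mm across, 13 mm high, lying on the board; origin centre of underside

How it is judged:
By the outcome, as a careful person would: the job done as asked, in the order asked, and still so for the second after the job is handed in, with the robot touching nothing.
It also fails if it takes over 72 s, if anything falls off the work surface, if the arm or the gripper's body presses on something with over 40 N, if the wrist force passes 120 N, or if a joint passes its speed limit or range.

## Working session

There is one attempt and no reset: what is moved stays moved. The work goes in short steps, Python scripts to look and compute and a tool call to move; the robot and the scene stay as the last step left them, time stands still between calls to the robot, and variables do not carry over. Pictures are saved under pics/ and viewed, about 8 in all and at most 12, crops included, and the job is handed in when it is done.

Besides the shell and the picture viewer there is one more tool, called after "Emit:" by a JSON object that holds its "method" and its "body", one argument or row to a line. servo_tool: Moves the arm, as the interface text tells. Its arguments: {"type":"object","properties":{"rows":{"type":"array","items":{"type":"array"}},"force":{"type":"number"}},"required":["rows"]}

```bash
mkdir -p pics; ls; python3 - <<'E'
from rig import *
import cv2,numpy as np
s=sense();print({k:np.round(v,3).tolist() for k,v in s.items()})
for c in("side","top"):
    f=grab_frame(c);cv2.imwrite(f"pics/{c}0.png",f)
    K=get_calibration(c);M=np.array(K["world_to_cam"]);Ci=np.linalg.inv(M)
    print(c,np.round(K["intrinsics"],1).tolist(),np.round(M,3).tolist(),Ci[:3,3])
    for t in("scoop_a","scoop_a_grip","scoop_a_spout","bead_a1","balance","platform_left_top","jar","jar_mouth"):
        for d in boxes_of(c,t):
            if d["conf"]>.3: print(t,round(d["conf"],2),np.round((Ci@np.r_[d["centre"],1])[:3],0))
E
```

```text
pics
{'clock': 0.0, 'qpos': [-1.174, 0.354, 1.634, 0.0, 1.155, -0.002], 'qvel': [0.001, 0.003, -0.002, -0.001, -0.002, 0.001], 'joint_efforts': [-0.004, -60.526, -34.206, -0.001, 0.009, -0.0], 'eef_pos': [242.489, -575.506, 230.559], 'tcp_rot': [-3.14, -0.0, 0.399], 'contact_force': [0.329, 0.544, 0.804], 'wrist_torque': [-0.005, 0.012, 0.038], 'opening': 1.002}
side [[479.0, 0.0, 253.3], [0.0, 479.0, 182.8], [0.0, 0.0, 1.0]] [[-0.896, -0.444, 0.009, 415.023], [-0.171, 0.326, -0.93, 198.669], [0.41, -0.834, -0.369, 918.259], [0.0, 0.0, 0.0, 1.0]] [ 29.20232442 885.61982552 519.36295623]
scoop_a 0.96 [ 432. -264.   19.]
scoop_a 0.93 [ 408. -153.   24.]
scoop_a_grip 0.89 [ 410. -157.   18.]
scoop_a_grip 0.69 [ 561. -177.   48.]
scoop_a_grip 0.54 [ 692. -397.   38.]
balance 0.82 [ 558. -176.   43.]
platform_left_top 0.87 [ 569. -135.   82.]
jar_mouth 0.73 [ 395. -334.   32.]
top [[383.1, 0.0, 258.9], [0.0, 383.1, 192.7], [0.0, 0.0, 1.0]] [[-0.026, -1.0, -0.008, -98.425], [-0.981, 0.027, -0.193, 528.504], [0.193, 0.003, -0.981, 1077.642], [0.0, 0.0, 0.0, 1.0]] [ 308.15633888 -116.29245145 1158.37432355]
scoop_a 0.58 [ 426. -269.   14.]
scoop_a 0.47 [ 401. -156.   15.]
scoop_a 0.42 [ 406. -348.   38.]
scoop_a_grip 0.77 [ 403. -157.   14.]
scoop_a_spout 0.47 [ 400. -160.   16.]
bead_a1 0.52 [ 570. -136.   86.]
bead_a1 0.34 [396. 164.   8.]
balance 0.98 [ 569. -221.   78.]
platform_left_top 0.93 [ 571. -140.   83.]
jar 0.71 [ 403. -348.   40.]
jar_mouth 0.47 [ 403. -347.   39.]
```

```bash
python3 - <<'E'
import cv2
a=cv2.imread("pics/side0.png");b=cv2.imread("pics/top0.png")
cv2.imwrite("pics/s1.png",cv2.resize(a[100:384,130:512],None,fx=2.05,fy=2.05,interpolation=3))
cv2.imwrite("pics/t1.png",cv2.resize(b[20:260,200:420],None,fx=2.5,fy=2.5,interpolation=3))
E
```

```text
(no output)
```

View pics/s1.png

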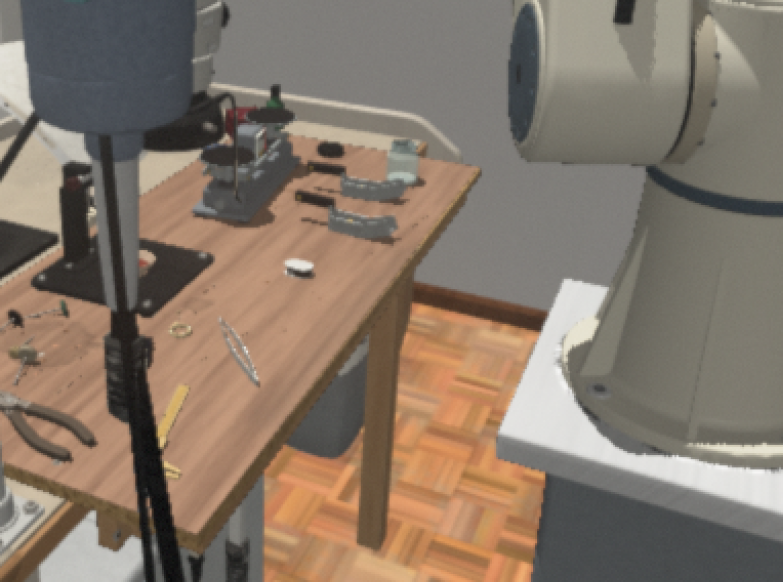

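View pics/t1.png

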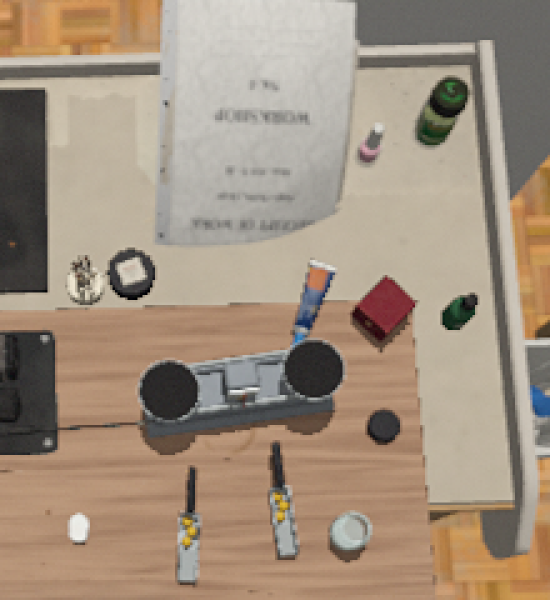

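The side view shows two scoops with spouts toward the robot and the jar beyond them. The top crop shows scoop 1 with its grip at (192,467)-(190,515) and spout at (187,582), and scoop 2 with its grip at (277,445)-(281,487) and spout at (288,556). The platforms are at (170,390) and (314,369), and the jar mouth is near (352,530). Next I'll turn these into metric positions.

```bash
cat > h.py <<'E'
from rig import *
import cv2,numpy as np
def cal(c):
    k=get_calibration(c);return np.array(k["intrinsics"]),np.array(k["world_to_cam"])
def ray(c,uv,z):
    K,M=cal(c);R,t=M[:3,:3],M[:3,3];o=-R.T@t
    d=(np.linalg.inv(K)@np.r_[uv,1])@R
    return o+d*(z-o[2])/d[2]
def proj(c,p):
    K,M=cal(c);q=K@(M[:3,:3]@np.asarray(p,float)+M[:3,3]);return q[:2]/q[2]
E
python3 - <<'E'
from h import *
b=cv2.imread("pics/top0.png");g=b.max(2)
def roi(x0,y0,x1,y1): return [int(v) for v in (x0/2.5+200,y0/2.5+20,x1/2.5+200,y1/2.5+20)]
for n,r in (("L",roi(178,455,208,520)),("R",roi(262,432,295,492))):
    x0,y0,x1,y1=r;m=g[y0:y1,x0:x1]<75
    v,u=np.nonzero(m);P=np.array([ray("top",(a+x0,c+y0),37)for a,c in zip(u,v)])
    c=P[:,:2].mean(0);_,_,V=np.linalg.svd(P[:,:2]-c);a=V[0]*np.sign(-V[0][0])
    t=(P[:,:2]-c)@a;mid=c+a*(t.min()+t.max())/2
    print(n,"grip",mid,"len",np.ptp(t),"yaw deg",np.degrees(np.arctan2(a[1],a[0])),"origin",mid+61*a)
for n,uv in (("spL",(187,582)),("spR",(288,556))): print(n,ray("top",np.array(uv)/2.5+(200,20),18))
for n,r in (("pL",roi(130,345,208,430)),("pR",roi(276,330,352,404))):
    x0,y0,x1,y1=r;m=(g[y0:y1,x0:x1]<70).astype(np.uint8)
    k,l,s,ce=cv2.connectedComponentsWithStats(m);i=1+s[1:,4].argmax();(cx,cy),rad=cv2.minEnclosingCircle(np.argwhere(l==i)[:,::-1].astype(np.float32))
    print(n,ray("top",ce[i]+(x0,y0),80),ray("top",(cx+x0,cy+y0),80),s[i],rad)
x0,y0,x1,y1=roi(315,495,390,575)
cv2.imwrite("pics/jar.png",np.hstack([cv2.resize(b[y0-5:y1+5,x0-5:x1+5],None,fx=8,fy=8,interpolation=3)]));print(x0-5,y0-5)
for c in("side","top"):
    grab_frame(c)
    for d in trace(c,"jar")[:1]:
        v,u=np.nonzero(d["mask"]);print(c,d["conf"],u.min(),u.max(),v.min(),v.max(),u.mean(),v.mean())
        if c=="top":print(ray(c,(u.mean(),v.mean()),35))
E
```

```text
L grip [ 458.66558131 -161.54633952] len 50.57565105354205 yaw deg 176.0897390403666 origin [ 397.8075843  -157.38650781]
R grip [ 484.17683659 -263.92312147] len 54.091637928899566 yaw deg -178.6441698066173 origin [ 423.1939149  -265.36647252]
spL [ 350.79170882 -154.65919344   18.        ]
spR [ 377.9757616  -275.00669157   18.        ]
pL [ 568.54607937 -138.60348273   80.        ] [ 569.01799248 -138.52963131   80.        ] [  4   7  23  23 408] 11.453994750976562
pR [ 589.40525483 -307.04292722   80.        ] [ 589.19227055 -306.96623003   80.        ] [  4   5  23  22 404] 11.413626670837402
321 213
side 0.82 318 334 168 189 326.2042253521127 178.05985915492957
top 0.51 330 347 224 239 338.7105263157895 231.7280701754386
[ 406.07584386 -342.99805298   35.        ]
```

View pics/jar.png

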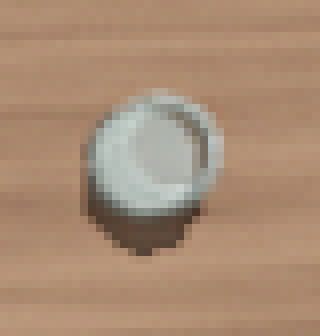

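The enlarged jar view shows the neck centred near (175,136) in the crop, so about (342.9,230.0) in the full picture. I'll go to scoop 1, the left one.

```bash
cat >> h.py <<'E'
from scipy.spatial.transform import Rotation as Ro
def togo(pos,yaw,n=1,tilt=0):
    """remaining shift in present tool axes and turn, per n rows; yaw/tilt deg, tilt about tool y"""
    s=sense();R=Ro.from_euler("xyz",s["tcp_rot"]);T=Ro.from_euler("xyz",[180,0,yaw],degrees=True)*Ro.from_rotvec([0,tilt,0],degrees=True)
    d=(np.array(pos)-s["eef_pos"])
    print("t",round(s["clock"],2),"shift now-axes",np.round(R.inv().apply(d)/n,2),"target-axes",np.round(T.inv().apply(d)/n,2),"turn",np.round((R.inv()*T).as_rotvec(degrees=True)/n,2),"op",round(s["opening"],3),"F",np.round(s["contact_force"],1))
E
python3 -c "
from h import *
print(ray('top',(342.9,230.),56),ray('top',(339.75,232.4),36))
togo((458.7,-161.5,75),-3.6)"
```

```text
[ 408.87210708 -351.09912597   56.        ] [ 403.94800836 -345.69649244   36.        ]
t 1.1 shift now-axes [ 359.98 -298.08  156.3 ] target-axes [ 189.54 -427.21  156.3 ] turn [ 0.   -0.   26.45] op 1.002 F [-0.2  0.2 -0.6]
```

Emit:
{"method": "servo_tool", "body": {
  "rows": [
    [40,[0,0,0],[0,0,9]],
    [40,[0,0,0],[0,0,9]],
    [40,[0,0,0],[0,0,8.5]],
    [40,[19,-43,5],[0,0,0]],
    [40,[19,-43,5],[0,0,0]],
    [40,[19,-43,10],[0,0,0]],
    [40,[19,-43,10],[0,0,0]],
    [40,[19,-43,10],[0,0,0]]
  ],
  "force": 60
}}

```text
clock: 2.1
eef_pos: [351.8, -366.2, 191.2]
tcp_rot: [3.141, -0.001, -0.064]
contact_force: [0.3, 0.2, 0.4]
opening: 0.469
```

Emit:
{"method": "servo_tool", "body": {
  "rows": [
    [40,[19,-43,15],[0,0,0]],
    [40,[19,-43,20],[0,0,0]],
    [40,[19,-43,20],[0,0,0]],
    [40,[19,-43,20],[0,0,0]],
    [40,[19,-43,20],[0,0,0]],
    [40,[0,0,0],[0,0,0]]
  ]
}}

```text
clock: 2.85
eef_pos: [460.0, -156.4, 95.1]
tcp_rot: [-3.141, 0.002, -0.06]
contact_force: [0.0, -0.1, 0.2]
opening: 0.469
```

```bash
python3 -c "
from h import *
togo((458.7,-161.5,13),-3.6)
cv2.imwrite('pics/a.png',cv2.resize(grab_frame('side')[130:260,240:350],None,fx=5,fy=4.5,interpolation=3))"
```

```text
t 2.85 shift now-axes [-0.81  5.26 82.1 ] target-axes [-0.95  5.19 82.11] turn [-0.05  0.11  0.16] op 0.469 F [ 0.  -0.1  0.2]
```

View pics/a.png

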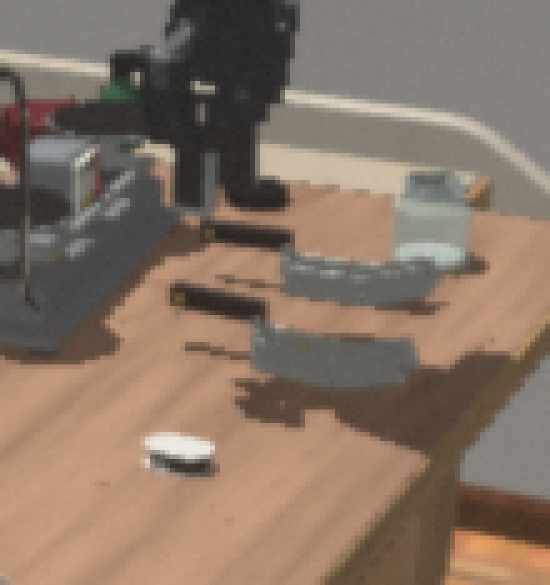

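The side crop shows the open gripper above the grips: scoop 1's grip is at (218,300), scoop 2's at (248,236), and the jar mouth is near (437,180). I'll cross-check the top-camera positions against these.

```bash
python3 -c "
from h import *
print(proj('side',(458.7,-161.5,32)),'vs 283.6,196.7');print(proj('side',(484.2,-264,32)),'vs 289.6,182.4');print(proj('side',(407,-349,56)),'vs 327.4,170')"
```

```text
[282.980996   197.43394495] vs 283.6,196.7
[289.03635336 182.69955608] vs 289.6,182.4
[326.08829134 169.68383449] vs 327.4,170
```

Emit:
{"method": "servo_tool", "body": {
  "rows": [
    [40,[-1,5,10],[0,0,0]],
    [40,[0,0,20],[0,0,0]],
    [40,[0,0,20],[0,0,0]],
    [40,[0,0,18],[0,0,0]],
    [40,[0,0,10],[0,0,0]],
    [40,[0,0,4],[0,0,0]],
    [40,[0,0,0],[0,0,0]],
    [40,[0,0,0],[0,0,0]]
  ]
}}

```text
clock: 3.9
eef_pos: [458.7, -164.1, 14.8]
tcp_rot: [3.141, -0.001, -0.064]
contact_force: [-0.1, 0.4, -0.3]
opening: 0.47
```

Emit:
{"method": "servo_tool", "body": {
  "rows": [
    [40,[0,-2.5,1.5],[0,0,0]],
    [0,[0,0,0],[0,0,0]],
    [0,[0,0,0],[0,0,0]],
    [0,[0,0,0],[0,0,0]],
    [0,[0,0,0],[0,0,0]],
    [0,[0,0,0],[0,0,0]]
  ]
}}

```text
clock: 4.65
eef_pos: [458.7, -161.3, 12.9]
tcp_rot: [-3.142, -0.0, -0.064]
contact_force: [0.9, 1.5, 5.4]
opening: 0.103
```

Emit:
{"method": "servo_tool", "body": {
  "rows": [
    [0,[0,0,-4],[0,0,0]],
    [0,[0,0,-10],[0,0,0]],
    [0,[0,0,-16],[0,0,0]],
    [0,[0,0,-20],[0,0,0]],
    [0,[0,0,-20],[0,0,0]],
    [0,[0,0,-16],[0,0,0]],
    [0,[0,0,-10],[0,0,0]],
    [0,[0,0,-4],[0,0,0]]
  ]
}}

```text
clock: 5.65
eef_pos: [458.7, -161.4, 113.5]
tcp_rot: [3.141, -0.001, -0.064]
contact_force: [0.4, 0.0, -1.0]
opening: 0.099
```

```bash
python3 -c "
from h import *
a=np.radians(-3.6)
# grip over platform: origin at platform centre, grip = +61 along tool x
togo((568.8+61*np.cos(a),-138.6+61*np.sin(a),112-19+12),-3.6)
f=grab_frame('top')
cv2.imwrite('pics/b.png',cv2.resize(f[120:270,240:380],None,fx=4,fy=4,interpolation=3))"
```

```text
t 5.65 shift now-axes [169.41 -29.86   8.59] target-axes [169.44 -29.71   8.46] turn [ 0.01 -0.04 -0.05] op 0.099 F [ 0.4  0.  -1. ]
```

View pics/b.png

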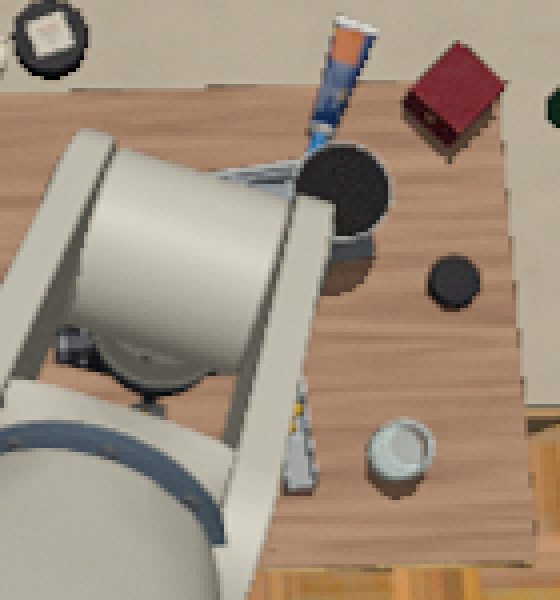

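The arm hides scoop 1 in this view; the force and the 8.5 mm opening show it is held. I'll carry it over the left platform.

Emit:
{"method": "servo_tool", "body": {
  "rows": [
    [0,[8,-1,0],[0,0,0]],
    [0,[18,-3,0],[0,0,0]],
    [0,[28,-5,0],[0,0,0]],
    [0,[33,-6,0],[0,0,0]],
    [0,[33,-6,0],[0,0,0]],
    [0,[26,-5,2],[0,0,0]],
    [0,[16,-3,3],[0,0,0]],
    [0,[7,-1,2],[0,0,0]]
  ]
}}

```text
clock: 6.7
eef_pos: [629.8, -141.8, 104.9]
tcp_rot: [-3.141, 0.001, -0.063]
contact_force: [0.3, 0.5, -0.7]
opening: 0.102
```

Emit:
{"method": "servo_tool", "body": {
  "rows": [
    [0,[0,0,3],[0,0,0]],
    [0,[0,0,6],[0,0,0]],
    [0,[0,0,6],[0,0,0]],
    [0,[0,0,5],[0,0,0]]
  ]
}}

```text
clock: 7.2
eef_pos: [628.7, -142.3, 85.4]
tcp_rot: [3.142, 0.0, -0.064]
contact_force: [-0.4, -0.5, 0.4]
opening: 0.108
```

```bash
python3 -c "
from h import *
a=np.radians(-3.6)
togo((568.8+61*np.cos(a),-138.6+61*np.sin(a),66-6),-3.6)
f=grab_frame('side')
cv2.imwrite('pics/c.png',cv2.resize(f[120:240,190:360],None,fx=4.5,fy=4.5,interpolation=3))"
```

```text
t 7.2 shift now-axes [ 1.04  0.04 25.42] target-axes [ 1.03  0.04 25.42] turn [ 0.    0.02 -0.06] op 0.108 F [-0.4 -0.5  0.4]
```

View pics/c.png

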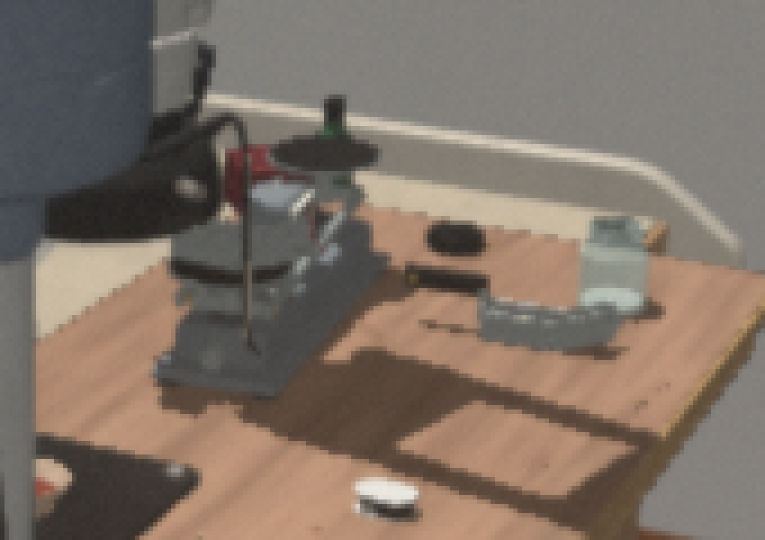

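Scoop 1 is on the left platform, seen at about (235,240), and is pressing it down. I'll lower to near the stop and release.

Emit:
{"method": "servo_tool", "body": {
  "rows": [
    [0,[1,0,3],[0,0,0]],
    [0,[0,0,3],[0,0,0]],
    [0,[0,0,0.5],[0,0,0]],
    [20,[0,0,0],[0,0,0]],
    [36,[0,0,0],[0,0,0]],
    [36,[0,0,0],[0,0,0]]
  ]
}}

```text
clock: 8.0
eef_pos: [630.2, -142.2, 79.4]
tcp_rot: [3.142, -0.0, -0.064]
contact_force: [0.8, -0.3, 0.7]
opening: 0.423
```

Emit:
{"method": "servo_tool", "body": {
  "rows": [
    [36,[0,0,-10],[0,0,0]],
    [36,[0,0,-30],[0,0,0]],
    [36,[0,0,-40],[0,0,0]],
    [36,[0,0,-40],[0,0,0]]
  ]
}}

```text
clock: 8.5
eef_pos: [630.1, -142.2, 201.2]
tcp_rot: [3.142, -0.0, -0.064]
contact_force: [0.1, -0.4, -0.8]
opening: 0.424
```

```bash
python3 -c "
from h import *
togo((484.2,-264,75),6)
f=grab_frame('side')
cv2.imwrite('pics/d.png',cv2.resize(f[120:240,190:360],None,fx=4.5,fy=4.5,interpolation=3))"
```

```text
t 8.5 shift now-axes [-137.86  130.81  126.15] target-axes [-157.79  105.87  126.19] turn [ 0.01 -0.02 -9.65] op 0.424 F [ 0.1 -0.4 -0.8]
```

View pics/d.png

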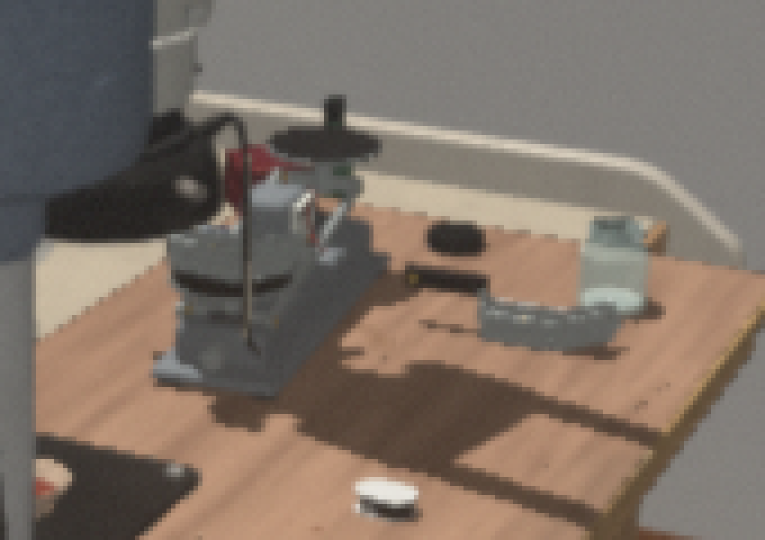

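Scoop 1 stands on the lowered left platform, around (220,250), and the right platform is up. On to scoop 2.

Emit:
{"method": "servo_tool", "body": {
  "rows": [
    [36,[0,0,0],[0,0,-9.6]],
    [36,[-26,18,0],[0,0,0]],
    [36,[-33,22,5],[0,0,0]],
    [36,[-33,22,25],[0,0,0]],
    [36,[-33,22,35],[0,0,0]],
    [36,[-33,22,35],[0,0,0]],
    [36,[0,0,26],[0,0,0]],
    [36,[0,0,0],[0,0,0]]
  ]
}}

```text
clock: 9.55
eef_pos: [482.7, -263.8, 72.3]
tcp_rot: [-3.14, 0.002, 0.103]
contact_force: [0.3, 0.1, 0.7]
opening: 0.425
```

```bash
python3 -c "
from h import *
togo((484.2,-264.5,13),6)"
```

```text
t 9.55 shift now-axes [ 1.59  0.95 59.27] target-axes [ 1.45  0.85 59.27] turn [-0.1   0.14 -0.1 ] op 0.425 F [0.3 0.1 0.7]
```

Emit:
{"method": "servo_tool", "body": {
  "rows": [
    [36,[1.5,1,10],[0,0,0]],
    [36,[0,0,20],[0,0,0]],
    [36,[0,0,16],[0,0,0]],
    [36,[0,0,10],[0,0,0]],
    [36,[0,0,3],[0,0,0]],
    [36,[0,0,0],[0,0,0]]
  ]
}}

```text
clock: 10.3
eef_pos: [485.7, -264.9, 14.4]
tcp_rot: [3.142, -0.0, 0.104]
contact_force: [0.2, -0.2, -0.4]
opening: 0.424
```

Emit:
{"method": "servo_tool", "body": {
  "rows": [
    [0,[0,0,0],[0,0,0]],
    [0,[0,0,0],[0,0,0]],
    [0,[0,0,0],[0,0,0]],
    [0,[0,0,0],[0,0,0]],
    [0,[0,0,0],[0,0,0]]
  ]
}}

```text
clock: 10.92
eef_pos: [486.0, -265.1, 14.7]
tcp_rot: [3.141, -0.001, 0.104]
contact_force: [0.6, 0.6, 5.9]
opening: 0.102
```

Emit:
{"method": "servo_tool", "body": {
  "rows": [
    [0,[0,0,-4],[0,0,0]],
    [0,[0,0,-10],[0,0,0]],
    [0,[0,0,-18],[0,0,0]],
    [0,[0,0,-24],[0,0,0]],
    [0,[0,0,-24],[0,0,0]],
    [0,[0,0,-18],[0,0,0]],
    [0,[0,0,-10],[0,0,0]],
    [0,[0,0,-4],[0,0,0]]
  ]
}}

```text
clock: 11.92
eef_pos: [485.6, -265.0, 126.9]
tcp_rot: [3.141, -0.001, 0.104]
contact_force: [0.0, -0.2, -1.1]
opening: 0.107
```

```bash
python3 -c "
from h import *
a=np.radians(6)
togo((589.3+61*np.cos(a),-307+61*np.sin(a),125),6)"
```

```text
t 11.93 shift now-axes [159.76  52.5    1.95] target-axes [159.71  52.64   1.85] turn [ 0.02 -0.03 -0.05] op 0.107 F [ 0.  -0.2 -1.1]
```

Emit:
{"method": "servo_tool", "body": {
  "rows": [
    [0,[7,2,0],[0,0,0]],
    [0,[16,5,0],[0,0,0]],
    [0,[26,9,0],[0,0,0]],
    [0,[32,10.5,0],[0,0,0]],
    [0,[32,10.5,0],[0,0,0]],
    [0,[26,8.5,0],[0,0,0]],
    [0,[16,5,0],[0,0,0]],
    [0,[6,2,0],[0,0,0]]
  ]
}}

```text
clock: 12.92
eef_pos: [652.4, -300.3, 125.0]
tcp_rot: [-3.141, 0.001, 0.104]
contact_force: [-0.6, -0.2, -1.2]
opening: 0.106
```

Emit:
{"method": "servo_tool", "body": {
  "rows": [
    [0,[0,0,3],[0,0,0]],
    [0,[0,0,6],[0,0,0]],
    [0,[0,0,6],[0,0,0]],
    [0,[0,0,6],[0,0,0]],
    [0,[0,0,6],[0,0,0]],
    [0,[0,0,4],[0,0,0]],
    [0,[0,0,0],[0,0,0]]
  ]
}}

```text
clock: 13.8
eef_pos: [650.9, -300.3, 94.9]
tcp_rot: [-3.141, 0.001, 0.104]
contact_force: [-1.4, -0.4, -1.0]
opening: 0.104
```

Emit:
{"method": "servo_tool", "body": {
  "rows": [
    [14,[0,0,0],[0,0,0]],
    [36,[0,0,0],[0,0,0]],
    [36,[0,0,0],[0,0,0]],
    [36,[0,0,0],[0,0,0]]
  ]
}}

```text
clock: 14.3
eef_pos: [651.1, -300.4, 95.4]
tcp_rot: [3.142, -0.0, 0.104]
contact_force: [0.5, 0.1, 0.2]
opening: 0.424
```

Emit:
{"method": "servo_tool", "body": {
  "rows": [
    [36,[0,0,-10],[0,0,0]],
    [36,[0,0,-30],[0,0,0]],
    [36,[0,0,-40],[0,0,0]],
    [36,[0,0,-40],[0,0,0]],
    [36,[-15,50,-10],[0,0,0]],
    [36,[-15,50,0],[0,0,0]],
    [36,[-15,50,0],[0,0,0]],
    [36,[0,30,0],[0,0,0]]
  ]
}}

```text
clock: 15.3
eef_pos: [623.8, -486.9, 226.3]
tcp_rot: [3.141, -0.0, 0.102]
contact_force: [-0.3, -0.2, 1.2]
opening: 0.42
```

```bash
python3 -c "
from h import *
togo((589.3+61,-307,125),6)
f=grab_frame('side');g=grab_frame('top')
cv2.imwrite('pics/e.png',np.vstack([cv2.resize(f[120:220,190:350],(640,400),interpolation=3),np.pad(cv2.resize(g[140:200,240:355],(383,200),interpolation=3),((0,0),(0,257),(0,0)))]))"
```

```text
t 15.3 shift now-axes [  44.64 -176.37  101.14] target-axes [  45.17 -176.15  101.3 ] turn [ 0.05 -0.02 -0.16] op 0.42 F [-0.3 -0.2  1.2]
```

View pics/e.png

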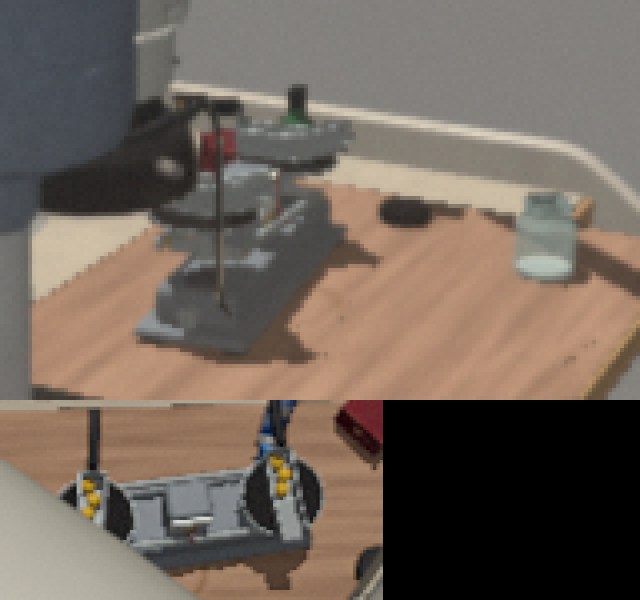

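The crop shows the right platform with scoop 2 at about (290,150), lower than before, and the left platform near (205,215), higher than before. All six beads are visible. I'll confirm the tilt with numbers after a short settle.

Emit:
{"method": "servo_tool", "body": {
  "rows": [
    [36,[0,20,0],[0,0,0]],
    [36,[0,0,0],[0,0,0]],
    [36,[0,0,0],[0,0,0]],
    [36,[0,0,0],[0,0,0]]
  ]
}}

```text
clock: 15.9
eef_pos: [627.3, -502.9, 225.5]
tcp_rot: [-3.141, -0.0, 0.105]
contact_force: [-0.7, -0.2, 0.1]
opening: 0.42
```

```bash
python3 - <<'E'
from h import *
f=grab_frame('side');g=grab_frame('top');cv2.imwrite('pics/side_w.png',f)
cv2.imwrite('pics/top_w.png',g)
ref=cv2.imread('pics/side0.png')
# vertical shift of each end relative to the level picture, using platform stem patches below the rim
for c in('side','top'):
    M=np.linalg.inv(cal(c)[1])
    for t in("platform_left_top","scoop_a","scoop_a_grip"):
        for d in boxes_of(c,t):
            if d["conf"]>.3: print(c,t,round(d["conf"],2),np.round((M@np.r_[d["centre"],1])[:3]))
for n,p in(("L",(568.8,-138.6)),("R",(589.3,-307))):
    print(n,[np.round(proj('side',(*p,z)),1).tolist() for z in(65.5,80,94.5)])
cv2.imwrite('pics/f.png',cv2.resize(np.hstack([ref[140:190,200:300],f[140:190,200:300]]),None,fx=4,fy=4,interpolation=3))
# scoop2 grip (dark) fit in top picture for z~72+37
E
```

```text
side platform_left_top 0.5 [ 567. -128.   89.]
side platform_left_top 0.37 [ 546. -127.  110.]
side scoop_a 0.6 [ 591. -299.   91.]
side scoop_a 0.57 [ 539. -124.  107.]
side scoop_a_grip 0.48 [ 548. -127.  106.]
top platform_left_top 0.39 [ 617. -136.  128.]
top platform_left_top 0.37 [ 591. -161.   91.]
top scoop_a 0.57 [ 594. -303.   87.]
top scoop_a_grip 0.49 [ 620. -141.  127.]
L [[240.8, 180.9], [240.8, 175.7], [240.8, 170.4]]
R [[261.6, 161.0], [261.7, 156.2], [261.8, 151.4]]
```

View pics/f.png

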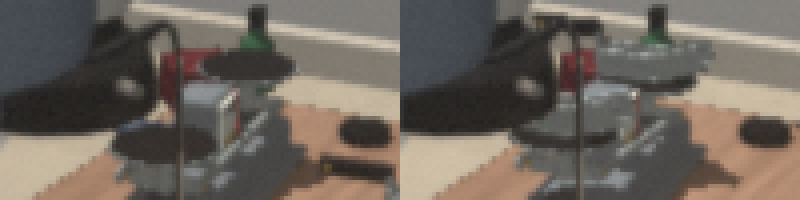

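With the level picture on the left and the present one on the right, the left rim went up (row 160→150) and the right rim went down (84→90). The scoop centres are at z = 107 and 91, so the right scoop (scoop 2) is the heavy one. I'll take it.

Emit:
{"method": "servo_tool", "body": {
  "rows": [
    [36,[5,-40,0],[0,0,0]],
    [36,[10,-50,0],[0,0,0]],
    [36,[10,-50,15],[0,0,0]],
    [36,[15,-45,25],[0,0,0]],
    [36,[5,-19,25],[0,0,0]],
    [36,[0,0,0],[0,0,0]]
  ]
}}

```text
clock: 17.05
eef_pos: [649.8, -294.5, 158.4]
tcp_rot: [-3.14, 0.003, 0.106]
contact_force: [0.5, -0.4, 0.2]
opening: 0.421
```

```bash
python3 -c "
from h import *
togo((651,-300.4,86),5.96)"
```

```text
t 17.05 shift now-axes [ 0.83  6.14 72.39] target-axes [ 0.61  5.99 72.4 ] turn [-0.12  0.19  0.11] op 0.421 F [ 0.5 -0.4  0.2]
```

Emit:
{"method": "servo_tool", "body": {
  "rows": [
    [36,[0.5,4,15],[0,0,0]],
    [36,[0,0,20],[0,0,0]],
    [36,[0,0,10],[0,0,0]],
    [36,[0,0,0],[0,0,0]]
  ]
}}

```text
clock: 17.55
eef_pos: [650.7, -300.6, 113.8]
tcp_rot: [-3.14, 0.002, 0.103]
contact_force: [-0.9, -0.5, -0.2]
opening: 0.423
```

```bash
python3 -c "
from h import *
togo((651,-300.4,86),5.96)"
```

```text
t 17.55 shift now-axes [ 0.32 -0.09 27.85] target-axes [ 0.27 -0.12 27.85] turn [-0.07  0.11 -0.05] op 0.423 F [-0.9 -0.5 -0.2]
```

Emit:
{"method": "servo_tool", "body": {
  "rows": [
    [36,[0,0,10],[0,0,0]],
    [36,[0,0,12],[0,0,0]],
    [36,[0,0,5],[0,0,0]],
    [36,[0,0,0],[0,0,0]],
    [0,[0,0,0],[0,0,0]],
    [0,[0,0,0],[0,0,0]],
    [0,[0,0,0],[0,0,0]],
    [0,[0,0,0],[0,0,0]]
  ]
}}

```text
clock: 18.55
eef_pos: [651.9, -300.5, 88.5]
tcp_rot: [3.141, -0.001, 0.104]
contact_force: [0.1, -0.8, -0.1]
opening: 0.105
```

Emit:
{"method": "servo_tool", "body": {
  "rows": [
    [0,[0,0,-2],[0,0,0]],
    [0,[0,0,-4],[0,0,0]],
    [0,[0,0,-4],[0,0,0]],
    [0,[0,0,-4],[0,0,0]],
    [0,[0,0,-4],[0,0,0]],
    [0,[0,0,-4],[0,0,0]],
    [0,[0,0,-6],[0,0,0]],
    [0,[0,0,-8],[0,0,0]]
  ]
}}

```text
clock: 19.55
eef_pos: [651.5, -300.4, 124.6]
tcp_rot: [-3.141, 0.0, 0.104]
contact_force: [0.7, -0.0, -1.5]
opening: 0.1
```

Emit:
{"method": "servo_tool", "body": {
  "rows": [
    [0,[0,0,-12],[0,0,0]],
    [0,[0,0,-14],[0,0,0]],
    [0,[0,0,-14],[0,0,0]],
    [0,[0,0,-10],[0,0,0]],
    [0,[0,0,-4],[0,0,0]]
  ]
}}

```text
clock: 20.18
eef_pos: [651.9, -300.5, 179.3]
tcp_rot: [3.141, -0.001, 0.104]
contact_force: [-0.8, -0.7, -2.2]
opening: 0.102
```

```bash
python3 - <<'E'
from h import *
# jar mouth J; spout to be over J, level, 40 mm above
J=np.array([407.5,-349.,56])
# grasp point -> spout: 107+1.5 ahead (tool -x), spout floor z rel TCP: 15-14.5
for yaw in(6,-30):
    a=np.radians(yaw);x=np.array([np.cos(a),np.sin(a),0])
    p=J+108.5*x;print(p);togo((p[0],p[1],56+35),yaw)
s=sense();print(np.round(s['qpos'],2))
E
```

```text
[ 515.40562565 -337.65866174   56.        ]
t 20.18 shift now-axes [-139.7    22.75   88.21] target-axes [-139.63   22.68   88.33] turn [ 0.03 -0.06 -0.05] op 0.102 F [-0.8 -0.7 -2.2]
[ 501.46375631 -403.25         56.        ]
t 20.18 shift now-axes [-160.37   86.54   88.23] target-axes [-78.91 164.2   88.33] turn [ 1.000e-02 -6.000e-02  3.595e+01] op 0.102 F [-0.8 -0.7 -2.2]
[-0.43  0.54  1.46  0.    1.14  1.03]
```

Emit:
{"method": "servo_tool", "body": {
  "rows": [
    [0,[-6,1,3],[0,0,0]],
    [0,[-14,2,8],[0,0,0]],
    [0,[-22,3.5,12],[0,0,0]],
    [0,[-27,4.5,14],[0,0,0]],
    [0,[-27,4.5,14],[0,0,0]],
    [0,[-22,3.5,12],[0,0,0]],
    [0,[-14,2.5,8],[0,0,0]],
    [0,[-7,1,3],[0,0,0]]
  ]
}}

```text
clock: 21.18
eef_pos: [514.4, -337.2, 103.5]
tcp_rot: [-3.141, 0.001, 0.103]
contact_force: [0.0, -0.2, -1.9]
opening: 0.099
```

Emit:
{"method": "servo_tool", "body": {
  "rows": [
    [0,[0,0,0],[0,0,0]],
    [0,[0,0,0],[0,0,0]]
  ]
}}

```text
clock: 21.42
eef_pos: [516.6, -337.3, 104.7]
tcp_rot: [3.141, -0.001, 0.104]
contact_force: [-0.3, 0.2, -0.4]
opening: 0.104
```

```bash
python3 - <<'E'
from h import *
togo((515.4,-337.7,105),6)
f=grab_frame('side');g=grab_frame('top');cv2.imwrite('pics/sj.png',f);cv2.imwrite('pics/tj.png',g)
a=cv2.resize(f[135:205,285:355],(560,560),interpolation=3);b=cv2.resize(g[190:250,310:360],(200,240),interpolation=3)
cv2.imwrite('pics/g.png',np.hstack([a,np.pad(b,((0,320),(0,0),(0,0)))]))
s=sense();x=Ro.from_euler('xyz',s['tcp_rot']).as_matrix()
for o in(14.5,17.5):
    sp=s['eef_pos']+x@np.array([-108.5,0,o-15]);print('spout est',sp,proj('side',sp),proj('top',sp))
J=(407.5,-349,56);print('jar',proj('side',J),proj('top',J))
E
```

```text
t 21.43 shift now-axes [-1.21  0.29 -0.26] target-axes [-1.21  0.29 -0.26] turn [ 0.04 -0.06 -0.03] op 0.104 F [-0.3  0.2 -0.4]
spout est [ 408.60618393 -348.44718134  105.08918398] [326.61555711 153.13726362] [345.63670465 228.38738508]
spout est [ 408.60879394 -348.44858667  102.08918545] [326.5447064  154.15908152] [345.40427871 228.49669716]
jar [325.91905773 169.65557423] [342.20164317 230.49744503]
```

View pics/g.png

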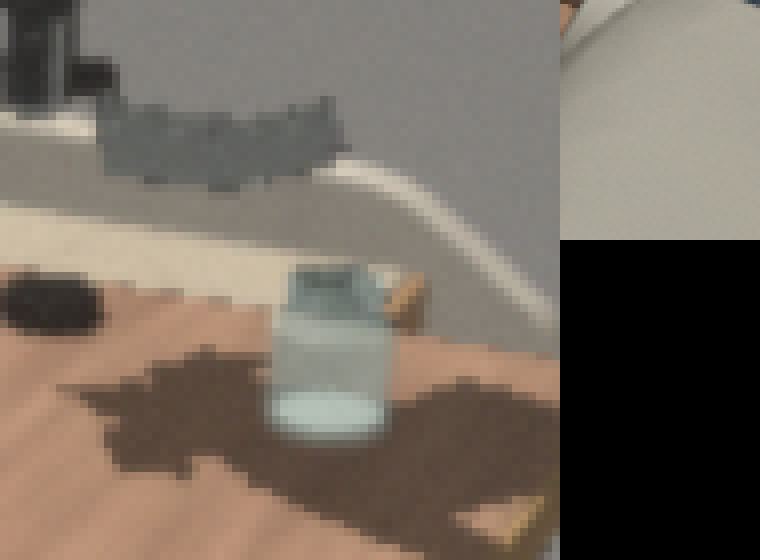

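The side crop shows the spout's near corner at (345,148), or (328.1,153.5) in the full picture. The scoop's back wall is at column 97, and the jar neck spans columns 290–388 with its rim near row 275. I'll check the scoop's fore-aft position in the hand, using the picture from when it stood on the board.

```bash
python3 - <<'E'
from h import *
s=sense()
def scoop(grip,yaw,zu,pts):
    a=np.radians(yaw);X=np.array([-np.cos(a),-np.sin(a),0]);Y=np.array([np.sin(a),-np.cos(a),0]);Z=np.array([0,0,1.])
    o=np.array([*grip,zu])+61*X
    return {k:np.round(proj('side',o+p[0]*X+p[1]*Y+p[2]*Z),1).tolist() for k,p in pts.items()}
pts=dict(spF=(46,-12,15),spFfar=(46,12,15),spT=(46,-12,24),back_bot=(-32,-12,0),back_top=(-32,-12,19),fl=(10,-12,0))
print('board',scoop((484.2,-264.2),6,0,pts))
print('now',scoop((s['eef_pos'][0]-1.7,s['eef_pos'][1]),6,s['eef_pos'][2]-16,pts))
# masks
for n,fn,r in(('board','side0',(290,330,170,205)),('now','sj',(290,335,140,162))):
    pass
a=cv2.imread('pics/side0.png')[170:205,285:335];b=cv2.imread('pics/sj.png')[135:165,285:335]
cv2.imwrite('pics/i.png',np.vstack([cv2.resize(a,None,fx=10,fy=9,interpolation=0),cv2.resize(b,None,fx=10,fy=9,interpolation=0)]))
grab_frame('side')
for t in('scoop_a','jar'):
    for d in trace('side',t)[:3]:
        m=d['mask'];v,u=np.nonzero(m);print(t,round(d['conf'],2),u.min(),u.max(),v.min(),v.max(),'tip row',v[u>=u.max()-1].mean())
E
```

```text
board {'spF': [325.9, 195.5], 'spFfar': [327.8, 192.3], 'spT': [326.1, 192.4], 'back_bot': [297.5, 196.4], 'back_top': [297.8, 190.0], 'fl': [312.5, 198.7]}
now {'spF': [325.7, 154.9], 'spFfar': [327.6, 152.4], 'spT': [325.9, 151.8], 'back_bot': [298.3, 156.7], 'back_top': [298.5, 150.3], 'fl': [312.7, 158.5]}
scoop_a 0.89 282 326 142 157 tip row 151.5
scoop_a 0.77 227 258 171 181 tip row 174.66666666666666
jar 0.89 319 334 168 189 tip row 179.05555555555554
```

View pics/i.png

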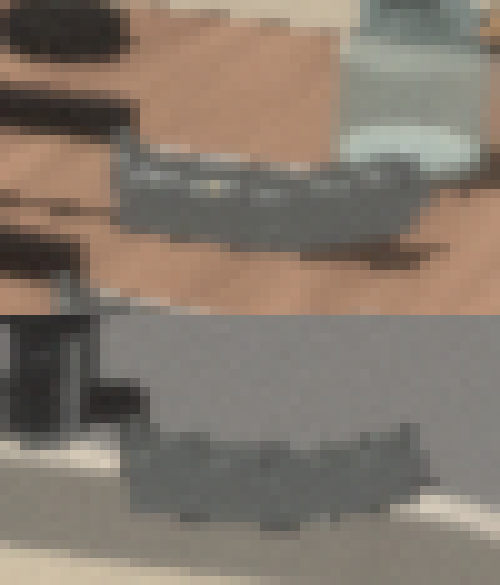

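The lower picture shows the spout's far corner at (328,152.3), which agrees with the prediction of (327.6,152.4). So the lip is near (408.5,-348.5,103.6), and the jar axis is at about (406,-348.5). I'll lower until the lip is just over the rim, starting the tilt as it goes.

Emit:
{"method": "servo_tool", "body": {
  "rows": [
    [0,[0.5,0,4],[0,0,0]],
    [0,[1,0,8],[0,0,0]],
    [0,[1,0,10],[0,0,0]],
    [0,[0,0,8],[0,0,0]],
    [0,[0,0,5],[0,0,0]],
    [0,[0,0,3],[0,0,0]],
    [0,[0,0,0],[0,0,0]]
  ]
}}

```text
clock: 22.55
eef_pos: [518.1, -336.9, 66.1]
tcp_rot: [-3.141, 0.0, 0.104]
contact_force: [0.6, 0.1, -1.4]
opening: 0.103
```

Emit:
{"method": "servo_tool", "body": {
  "rows": [
    [0,[-0.1,0,-1.9],[0,1,0]],
    [0,[-0.1,0,-3.8],[0,2,0]],
    [0,[-0.1,0,-3.8],[0,2,0]],
    [0,[-0.1,0,-3.8],[0,2,0]],
    [0,[-0.1,0,-3.8],[0,2,0]],
    [0,[-0.1,0,-3.8],[0,2,0]],
    [0,[-0.1,0,-1.9],[0,1,0]],
    [0,[0,0,0],[0,0,0]]
  ]
}}

```text
clock: 23.55
eef_pos: [515.1, -337.5, 89.3]
tcp_rot: [3.141, -0.21, 0.103]
contact_force: [0.6, 0.3, -1.0]
opening: 0.101
```

```bash
cat > lip.py <<'E'
from h import *
s=sense();x=Ro.from_euler('xyz',s['tcp_rot']).as_matrix()
L=lambda y:s['eef_pos']+x@np.array([-108.5,y,1.1])
print('t',s['clock'],'lip',np.round(L(0),1),'tilt',np.degrees(np.arcsin(-x[2,0])) , 'pred side near/mid/far',[np.round(proj('side',L(y)),1).tolist() for y in(-12,0,12)],'F',np.round(s['contact_force'],1))
f=grab_frame('side');cv2.imwrite('pics/lip_%d.png'%(s['clock']*100),f)
for t in('scoop_a','jar'):
    for d in trace('side',t)[:2]:
        v,u=np.nonzero(d['mask'])
        if u.max()<300: continue
        print(t,round(d['conf'],2),'u',u.min(),u.max(),'v',v.min(),v.max(),'right end rows',v[u>=u.max()-1].min(),v[u>=u.max()-1].max())
E
python3 lip.py
```

```text
t 23.55 lip [ 409.8 -348.3   65.6] tilt -12.031537053556237 pred side near/mid/far [[324.3, 167.7], [325.3, 166.4], [326.2, 165.1]] F [ 0.6  0.3 -1. ]
scoop_a 0.61 u 283 326 v 146 168 right end rows 161 165
jar 0.88 u 318 333 v 169 190 right end rows 174 188
```

Emit:
{"method": "servo_tool", "body": {
  "rows": [
    [0,[0.3,0,-3.0],[0,2,0]],
    [0,[0.3,0,-3.0],[0,2,0]],
    [0,[0,0,-3.8],[0,2,0]],
    [0,[-0.1,0,-3.8],[0,2,0]],
    [0,[-0.1,0,-3.8],[0,2,0]],
    [0,[-0.1,0,-3.8],[0,2,0]],
    [0,[-0.1,0,-3.8],[0,2,0]],
    [0,[-0.1,0,-3.8],[0,2,0]]
  ]
}}

```text
clock: 24.7
eef_pos: [506.4, -338.1, 116.0]
tcp_rot: [3.141, -0.49, 0.104]
contact_force: [-0.1, 0.3, -1.6]
opening: 0.102
```

```bash
python3 lip.py
```

```text
t 24.7 lip [ 411.6 -348.    64. ] tilt -28.05456022913499 pred side near/mid/far [[323.7, 168.2], [324.6, 166.9], [325.5, 165.6]] F [-0.1  0.3 -1.6]
scoop_a 0.61 u 288 325 v 136 167 right end rows 160 167
jar 0.69 u 318 334 v 168 190 right end rows 174 187
```

Emit:
{"method": "servo_tool", "body": {
  "rows": [
    [0,[-0.1,0,-3.8],[0,2,0]],
    [0,[-0.1,0,-3.8],[0,2,0]],
    [0,[-0.1,0,-3.8],[0,2,0]],
    [0,[-0.1,0,-3.8],[0,2,0]],
    [0,[-0.1,0,-3.8],[0,2,0]],
    [0,[-0.1,0,-3.8],[0,2,0]],
    [0,[-0.1,0,-3.8],[0,2,0]],
    [0,[-0.1,0,-3.8],[0,2,0]]
  ]
}}

```text
clock: 25.85
eef_pos: [488.6, -340.0, 140.4]
tcp_rot: [-3.142, -0.768, 0.105]
contact_force: [0.6, -0.0, -1.4]
opening: 0.099
```

Emit:
{"method": "servo_tool", "body": {
  "rows": [
    [0,[0,0,0],[0,0,0]],
    [0,[0,0,0],[0,0,0]],
    [0,[0,0,0],[0,0,0]],
    [0,[0,0,0],[0,0,0]]
  ]
}}

```text
clock: 26.35
eef_pos: [488.4, -340.0, 140.4]
tcp_rot: [3.141, -0.768, 0.104]
contact_force: [0.1, -0.3, -0.7]
opening: 0.102
```

```bash
python3 lip.py; python3 - <<'E'
from h import *
import glob
fs=sorted(glob.glob('pics/lip_*.png'))
for fn in ['pics/sj.png']+fs:
    h=cv2.cvtColor(cv2.imread(fn),cv2.COLOR_BGR2HSV)
    for n,(y0,y1,x0,x1) in dict(scoop=(130,166,290,330),jar=(170,190,317,336)).items():
        r=h[y0:y1,x0:x1].astype(int);m=(abs(r[...,0]-24)<7)&(r[...,1]>120)
        print(fn,n,m.sum(),end=' ')
    print()
E
```

```text
t 26.35 lip [ 411.6 -348.    64.3] tilt -43.99189568890579 pred side near/mid/far [[323.7, 168.1], [324.6, 166.8], [325.5, 165.5]] F [ 0.1 -0.3 -0.7]
scoop_a 0.86 u 297 327 v 127 168 right end rows 159 165
jar 0.66 u 318 334 v 168 190 right end rows 170 187
pics/sj.png scoop 0 pics/sj.png jar 0 
pics/lip_2355.png scoop 0 pics/lip_2355.png jar 0 
pics/lip_2470.png scoop 0 pics/lip_2470.png jar 0 
pics/lip_2635.png scoop 0 pics/lip_2635.png jar 0
```

```bash
python3 - <<'E'
from h import *
a=cv2.imread('pics/lip_2470.png').astype(int);b=grab_frame('side').astype(int)
print((b-a)[170:192,316:338].sum(2))
M=np.linalg.inv(cal('side')[1])
for d in boxes_of('side','bead_a1')[:8]: print(round(d['conf'],2),np.round((M@np.r_[d['centre'],1])[:3]))
print(b[182:188,320:334].tolist()[2])
E
```

```text
[[  -3   -5   -8  -11   -7  -10  -10  -11    2    4   -7    5   -4   -7
    -5    3   -8   -8   -6   -3    1   -8]
 [  -8   -9   -5   -2   -7   -9   -8  -11   -3    2   -5   -4   -4   -4
    -4   -3    0    0   -5   -2  -15   -8]
 [ -10  -14   -4   -5   -7   -3    7    1  -10   -8   -6   -3   -4    0
    -8   -1   -1   -9    1   -3   -2   -1]
 [  -9    3   -5    0    3   -5   -4   -5  -10  -15   -5    0   -3  -11
    -6   -7   -1   -2   -6  -15  -22   -1]
 [  -3   -6   -4   -6   -6   -2   -3   -7    6    3    0    5   -6   -1
    -2    2    1    3   -4    2   -8   -2]
 [  -4   -9   -5   -7   -3    0   -1   -2  -10  -15    1    1   -9    0
     1   -8   -1   -8   -4   -9   -4   -5]
 [  -4   -3    3  -14   -8   -1  -10   -1    0   -6    1    1   -1    1
     1  -10    0    2   -5   -3  -10    1]
 [ -11   -4   -8   -8  -13    2   -4   -5   -1   -4   -4   -3   -3   -1
     1   -3    1   -3    1   -4    1   -9]
 [   2    3   -3   -5   -8   -1   -1   -1    5   -7   -5   -9  -10   -3
     1    1   -5   -9  -12   -5   -5   -1]
 [  -8   -5  -10   -5   -6   -1    0   -3   -8   -9   -6   -7   -
[... 969 characters left out ...]

 [  -5   -2    2  -12   -4  -12  -29  -56  -59  -35   -6   -7  -10  -28
   -25  -11   -5   -2    4    6   31   58]
 [  38   27   18   -1   13   13    3   -6  -19  -12   -5   -4   -4   -3
    -1   -3    2    0  -10   -3    4   -2]
 [ 150  132   80   42  111  125  116   30    3    0    4   -6   -3    0
    -3   -6   -7    2   -5    2   -3    6]
 [ 192  200  159  101   67   79  151  118    6   -7   -4    2   -5   -4
     8   18   25   12   26    2   -4    4]]
[[153, 164, 160], [151, 164, 160], [123, 141, 141], [104, 127, 132], [102, 127, 132], [101, 125, 129], [104, 126, 129], [107, 130, 133], [102, 131, 137], [110, 149, 160], [111, 151, 164], [110, 141, 152], [110, 128, 130], [103, 114, 120]]
```

Beads now show at the bottom of the jar, as three or so gold-toned blobs in rows 184–188, and the held weight fell by about 0.7 N. I'll tip a little further to be sure, then lift clear and level.

Emit:
{"method": "servo_tool", "body": {
  "rows": [
    [0,[-0.1,0,-3.8],[0,2,0]],
    [0,[-0.1,0,-3.8],[0,2,0]],
    [0,[0,0,0],[0,0,0]],
    [0,[0,0,0],[0,0,0]],
    [0,[4,0,-4],[0,0,0]],
    [0,[10,0,-10],[0,0,0]],
    [0,[15,0,-14],[0,0,0]],
    [0,[15,0,-14],[0,0,0]]
  ]
}}

```text
clock: 27.6
eef_pos: [481.1, -340.6, 207.3]
tcp_rot: [3.141, -0.837, 0.104]
contact_force: [0.0, -0.4, -0.8]
opening: 0.099
```

Emit:
{"method": "servo_tool", "body": {
  "rows": [
    [0,[10,0,-8],[0,-8,0]],
    [0,[0,0,0],[0,-8,0]],
    [0,[0,0,0],[0,-8,0]],
    [0,[0,0,0],[0,-8,0]],
    [0,[0,0,0],[0,-8,0]],
    [0,[0,0,0],[0,-8,0]],
    [0,[0,0,0],[0,0,0]]
  ]
}}

```text
clock: 28.48
eef_pos: [483.9, -338.1, 216.2]
tcp_rot: [-3.136, -0.037, 0.112]
contact_force: [0.2, 0.3, -0.6]
opening: 0.1
```

```bash
python3 - <<'E'
from h import *
s=sense();print(s['eef_pos'],s['tcp_rot'])
togo((651.5,-300.5,180),5.96)
f=grab_frame('side');g=grab_frame('top');cv2.imwrite('pics/s3.png',f);cv2.imwrite('pics/t3.png',g)
for n in range(1):
  for c in('side','top'):
    M=np.linalg.inv(cal(c)[1])
    for t in('jar','bead_a1','scoop_a'):
        for d in boxes_of(c,t)[:4]: print(c,t,round(d['conf'],2),np.round((M@np.r_[d['centre'],1])[:3]))
    for d in trace(c,'jar')[:1]:
        v,u=np.nonzero(d['mask']);print(c,u.min(),u.max(),v.min(),v.max())
E
```

```text
[ 483.85749526 -338.10974773  216.21122313] [-3.1364178  -0.0370839   0.11186485]
t 28.48 shift now-axes [169.33 -18.44  42.61] target-axes [170.64 -20.    36.21] turn [-0.3  -2.12  0.45] op 0.1 F [ 0.2  0.3 -0.6]
side jar 0.53 [ 401. -333.   34.]
side scoop_a 0.79 [ 564. -128.   85.]
side scoop_a 0.6 [ 425. -338.  214.]
side 318 334 168 190
top scoop_a 0.64 [ 580. -135.   85.]
```

Emit:
{"method": "servo_tool", "body": {
  "rows": [
    [0,[10,-1,2],[0,0,0]],
    [0,[25,-3,4],[0,0,0]],
    [0,[32,-4,7],[0,0,0]],
    [0,[32,-4,7],[0,0,0]],
    [0,[32,-4,7],[0,0,0]],
    [0,[25,-3,5],[0,0,0]],
    [0,[11,-1,4],[0,0,0]],
    [0,[0,0,0],[0,0,0]]
  ]
}}

```text
clock: 29.98
eef_pos: [647.3, -299.3, 184.9]
tcp_rot: [-3.134, -0.035, 0.11]
contact_force: [-0.8, -0.0, -0.9]
opening: 0.104
```

Emit:
{"method": "servo_tool", "body": {
  "rows": [
    [0,[0,0,0],[0,0,0]]
  ]
}}

```text
clock: 30.1
eef_pos: [646.1, -300.1, 185.7]
tcp_rot: [-3.135, -0.035, 0.109]
contact_force: [-0.4, 0.8, -1.1]
opening: 0.097
```

```bash
python3 - <<'E'
from h import *
togo((651.5,-300.5,130),5.96)
E
```

```text
t 30.1 shift now-axes [ 3.35  1.38 55.85] target-axes [ 5.33  0.97 55.71] turn [-0.4  -2.03  0.3 ] op 0.097 F [-0.4  0.8 -1.1]
```

Emit:
{"method": "servo_tool", "body": {
  "rows": [
    [0,[0,0,0],[-0.4,-2,0.3]],
    [0,[5.3,1,10],[0,0,0]],
    [0,[0,0,18],[0,0,0]],
    [0,[0,0,18],[0,0,0]],
    [0,[0,0,10],[0,0,0]],
    [0,[0,0,0],[0,0,0]]
  ]
}}

```text
clock: 30.85
eef_pos: [651.3, -300.2, 128.3]
tcp_rot: [-3.141, 0.001, 0.104]
contact_force: [-0.2, 0.4, -0.1]
opening: 0.102
```

```bash
python3 - <<'E'
from h import *
togo((651.5,-300.5,106),5.96)
E
```

```text
t 30.85 shift now-axes [ 0.2   0.34 22.33] target-axes [ 0.18  0.32 22.33] turn [-0.05  0.05 -0.  ] op 0.102 F [-0.2  0.4 -0.1]
```

Emit:
{"method": "servo_tool", "body": {
  "rows": [
    [0,[0,0,5],[0,0,0]],
    [0,[0,0,6],[0,0,0]],
    [0,[0,0,5],[0,0,0]],
    [0,[0,0,4],[0,0,0]],
    [0,[0,0,2],[0,0,0]],
    [0,[0,0,0],[0,0,0]],
    [0,[0,0,0],[0,0,0]],
    [0,[0,0,0],[0,0,0]]
  ]
}}

```text
clock: 31.85
eef_pos: [652.1, -300.4, 108.0]
tcp_rot: [3.141, -0.001, 0.104]
contact_force: [-1.1, 0.4, 0.1]
opening: 0.103
```

Emit:
{"method": "servo_tool", "body": {
  "rows": [
    [14,[0,0,0],[0,0,0]],
    [36,[0,0,0],[0,0,0]],
    [36,[0,0,0],[0,0,0]],
    [36,[0,0,0],[0,0,0]]
  ]
}}

```text
clock: 32.35
eef_pos: [652.1, -300.5, 107.8]
tcp_rot: [3.141, -0.001, 0.104]
contact_force: [-0.5, -0.7, -0.2]
opening: 0.424
```

Emit:
{"method": "servo_tool", "body": {
  "rows": [
    [36,[0,0,-10],[0,0,0]],
    [36,[0,0,-30],[0,0,0]],
    [36,[0,0,-40],[0,0,0]],
    [36,[0,0,-40],[0,0,0]],
    [36,[-15,50,-10],[0,0,0]],
    [36,[-15,60,0],[0,0,0]],
    [36,[-15,60,0],[0,0,0]],
    [36,[-10,60,0],[0,0,0]]
  ]
}}

```text
clock: 33.35
eef_pos: [620.7, -536.9, 239.1]
tcp_rot: [3.141, -0.002, 0.104]
contact_force: [1.5, -0.7, 0.6]
opening: 0.423
```

Emit:
{"method": "servo_tool", "body": {
  "rows": [
    [36,[-40,30,0],[0,0,0]],
    [36,[-40,30,0],[0,0,0]],
    [36,[-50,30,0],[0,0,0]],
    [36,[-50,30,0],[0,0,0]],
    [36,[-50,30,0],[0,0,0]],
    [36,[-50,0,0],[0,0,0]],
    [36,[0,0,0],[0,0,0]],
    [36,[0,0,0],[0,0,0]]
  ]
}}

```text
clock: 34.35
eef_pos: [358.7, -713.3, 238.4]
tcp_rot: [3.141, -0.002, 0.104]
contact_force: [-0.3, 0.5, -0.1]
opening: 0.423
```

```bash
python3 - <<'E'
from h import *
togo((651.5,-300.5,106),5.96)
f=grab_frame('side');g=grab_frame('top')
cv2.imwrite('pics/j.png',np.vstack([cv2.resize(f[135:200,200:345],(725,325),interpolation=3),np.pad(cv2.resize(g[140:240,240:360],(324,270),interpolation=3),((0,0),(0,401),(0,0)))]))
E
```

```text
t 34.35 shift now-axes [ 333.73 -380.38  132.65] target-axes [ 334.11 -380.15  132.35] turn [ 0.05 -0.11 -0.02] op 0.423 F [-0.3  0.5 -0.1]
```

View pics/j.png

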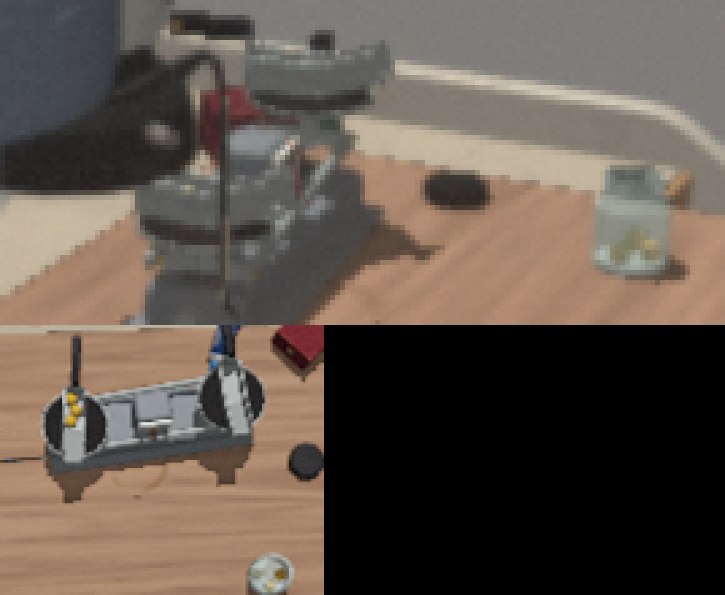

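All looks right: the beads are in the upright jar, at (640,245). The emptied scoop stands on the raised right platform, around (315,70), and scoop 1 sits on the left platform with its three beads. The cap and ring box are unmoved. Handing in.

```bash
python3 -c "
from rig import *
print(sign_off())"
```

```text
the job is handed in; nothing more can be done
None
```

I weighed both scoops on the balance, and the right side dropped: its rim went down and the left rim rose, with the scoops about 16 mm apart in height. I took the right-hand scoop by its grip, tipped it to 48° with its spout a few millimetres over the jar mouth, then stood it back empty on the right platform. I handed in at about 34 s with the arm well clear.

- **Beads:** the last picture shows no beads left in the tipped scoop and gold beads in the upright jar. I could not count all three beads through the glass; the empty scoop and the weight drop of about 0.7 N during the pour say they are all in.
- **Other scoop:** it stands on the left platform with its three beads in it.
- **Bystanders:** the jar cap and ring box look unmoved. The loupe and tweezers were outside the last crop and I did not check them, though the arm never worked near them.
- **Checks that failed or disagreed:** the bead detector returned nothing in the side view, and neither did my gold-colour count. The two readings of the jar's position differed by 5–8 mm, so I aimed the pour at a compromise between them and the side view.

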